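# Close up the bangle showcase

### The job

Put the gold bangle with the coloured stones flat in the free half of the open glass showcase and let go of it. Then lower the glass lid without letting it slam, press its front rail down just firmly enough that the catch snaps and the lid is fully home, and last swing the brass hook fully round over the lid. Leave the bone bangle, the silver kadas and the red box where they are.

Things in the scene. Friction and masses are not known exactly. Their poses are not given: they have to be found in the camera images.
- case: fixed wood and glass tray, 222 mm deep (x), 250 wide (y), 55 high; origin at shelf level, x points from the robot to the hinge, y left, z up. Solid front rail x -125 to -75 mm, back wall x 85 to 97, side walls y +-117 to 125. Velvet floor 13 mm above the origin. Left half (y > 0) holds the kadas, right half is free
- free_spot (a point): middle of the free right half of the velvet floor, at floor height; about 40 mm free in front of and behind a bangle lying here; axes as the case's
- lid_hinge (a point): middle of the lid's hinge line (along the case's y), 91 mm behind the case's origin and 55 mm up; fixed; axes as the case's. The lid's underside lies in the plane through this line
- lid_angle (a joint): opening angle, rad: 0 fully home and level, 1.57 upright, 1.9 stop, leaning back. Stiff hinge: the lid stays where left; 1 to 6 N at the front rail moves it. From about 0.085 to 0.05 a sprung ball catch resists with 5 to 12 N more, then helps it down onto felt buffers that give 1 mm for each 6 N, 5 mm at most (slightly negative angles). Never faster than 1.5 rad/s
- lid: brass-framed glass lid, 182 mm from hinge line to free edge (its -x), 250 mm wide (y), 10 mm thick (z); origin mid hinge line in the plane of its underside, z out of its upper face. Front rail: the last 28 mm; 16 mm wide, 18 mm long tongue under its middle; the pane behind is 4 mm glass. Under 0.2 rad of opening the fingers must not load the lid over 35 N: press it there, do not pinch
- lid_rail (a point): middle of the upper face of the lid's front rail, 168 mm from the hinge line, 14 mm from the free edge; axes as the lid's. The free edge can be pinched across its 10 mm thickness while the lid stands up
- hook (a joint): angle of the brass hook about its upright pivot, rad: 0 hooked (pointing to the hinge, over the lid), 1.57 open (pointing to the case's +y, along the front rail). It turns with light friction (about 1.5 N at the knob) and stays where it is left
- hook_pivot (a point): pivot axis of the hook, on the front rail at x -112, y +35 mm in the case, 68 mm above the shelf (13 mm above the rail), the level of the underside of the hook arm, which is 6 mm thick; axes as the case's
- hook_knob (a point): centre of the top of the hook's upright round knob, 12 mm across, 26 mm tall above the arm, 40 mm from the pivot, its top 32 mm above the pivot point
- gold_bangle: gold bangle with red, white and green stones, loose, lying flat: 80 mm outer diameter, 62 mm inner, 16 mm high, 70 g; origin at the centre of its underside, z up
- bone_bangle: carved cream bone bangle lying flat on the shelf, 78 mm across, 20 mm high; origin at the centre of its underside. Leave alone
- kada1: lower of the two stacked plain silver kadas in the case, 72 mm across, 12 mm high; origin at the centre of its underside. Leave alone
- kada2: upper silver kada, as kada1
- red_box: red lacquered jewellery box, 146 x 106 x 68 mm, shut; origin under its middle. Leave alone
Not all that is in view belongs to the job. Of the things that look like the gold_bangle, the middle-sized one is meant.

How it is judged:
By the outcome, as a careful person would: the job done as asked, in the order asked, and still so for the second after the job is handed in, with the robot touching nothing.
It also fails if it takes over 72 s, if anything falls off the work surface, if the arm or the gripper's body presses on something with over 40 N, if the wrist force passes 120 N, or if a joint passes its speed limit or range.

### The arm

A 6-joint arm with a two-finger parallel gripper is mounted at the origin on the work surface. World frame = base frame: x ahead of the robot, y to its left, z up, the work surface at z = 0. Lengths are in m, angles in rad, forces in N, time in s.
With the tool pointing down it reaches from about 0.35 to 0.775 m from the base axis. Payload 7.3 kg.
Tool frame: the origin (TCP) lies between the finger pads; the fingertips stand ahead of it and the grasp point (between the pads) lies 6 mm ahead of it (robot.tip_extent is the x of the fingertips in the tool frame, in m); x points along the fingers, z is the direction in which the jaws open and shut, and the axes are right-handed (so a half turn about x gives the same grasp; the last joint's range is limited). The gripper opens to 92 mm and grips with 3 to 60 N. Pads are 19 mm wide; open, the fingers measure 130 mm over their backs; the gripper's body (75 mm by 190 mm) begins 47 mm behind the grasp point.
Start: joints at [0.99, 0.342, 1.524, -0, 1.275, -0.146], TCP at [0.221, 0.476, 0.252] pointing down, gripper open.
Joint ranges: [-2.53, 2.53], [-0.77, 2.02], [0.04, 2.7], [-1, 4.14], [0.28, 2.66], [-3.11, 3.11]. Speed limits (rad/s): [2.57, 2.57, 3.14, 3.14, 3.14, 3.14].

### API

Orientations are given as [roll, pitch, yaw] about the fixed x, y, z axes, in that order (R = Rz(yaw) Ry(pitch) Rx(roll)).
In Python, from cell import robot gives the robot as it stands. The module is installed in compiled form; this text tells all that it offers.
- The arm moves only by the shell command python3 -m creep 'ROWS' [FORCE]. ROWS is JSON, a list of rows, each an object with "translation": the shift along the tool's x, y, z in m, a list of three; "twist": the turn, a rotation vector about the tool's x, y, z in rad, a list of three; "hand": the opening in per cent of the stroke, from 0 (shut) to 100 (fully open). A call has 1 to 5 rows; each row is the pose to reach, as a shift and turn from the pose measured when the call began, along the tool's axes at that moment; what a row does not reach only later rows make up. A row lasts 1/10 s, in which the tool goes at most 50 mm and 8.59 degrees, less where a joint would pass 70% of its speed; a pose out of reach is approached as far as the arm can. A call with a gripper value outside its range is refused whole. The fingers move at their own pace and stop on an object; FORCE is the grip in N (left out, the last holds). Time passes only in rows, so rows that repeat a pose let the fingers close. It gives the time, the measured TCP pose, the force and the opening at its end, in the units of the state.
- robot.observe(): the state, without advancing time (a new reading comes with each control period).
- robot.read_camera(name): name is "scene" or "side" or "wrist"; returns the picture (480x640x3 uint8, blue, green, red); there is no depth.
- robot.calibration(name): a dict with "intrinsics" (3x3 intrinsics, pixels), "cam_to_world" (4x4, takes a point from camera to world coordinates); the wrist camera has in their place "mount" (4x4, takes a point from camera to tool coordinates, whose origin is the TCP and whose axes are the tool frame's). Camera axes: x right, y up, looking along -z (the intrinsics and any distortion apply to the point x, -y, -z); pixel columns grow to the right and rows downward; lengths in m; the calibration is good to about 2 mm. The wrist camera is an equidistant fisheye: a pixel r from the principal point sees the ray r / f radians off the axis. A picture is of the moment at which its call begins: read the wrist's pose just before it. calibration takes no time and is no camera call.
- robot.hand_in(): hands the job in, once; it reports no verdict.
The state is a dict: "time": time; "qpos": joint angles; "qvel": joint speeds; "joint_efforts": joint torques, N m; "tool_pos": TCP position; "tool_rot": TCP orientation; "contact_force": force on the tool from outside, world axes, zero at the start; "torque": the same for the moment, N m; "opening": finger opening in m.
Only numpy, scipy, OpenCV 4.12 (cv2) and the standard library are available. Lean on these libraries where they do the work, as an engineer would, in place of code of your own. Each camera call takes 0.05 s, during which the arm holds its last target. There are 200 camera calls.

## Working session

There is one attempt and no reset: what is moved stays moved. The work goes in short steps, Python scripts to look and compute and a shell command to move; the robot and the scene stay as the last step left them, time stands still between calls to the robot, and variables do not carry over. Pictures are saved under pics/ and viewed, about 8 in all and at most 12, crops included, and the job is handed in when it is done.

```bash
mkdir -p pics; python3 - <<'E'
from cell import robot
import cv2,numpy as np
for n in("scene","side","wrist"):
    s=robot.observe(); im=robot.read_camera(n); cv2.imwrite(f"pics/{n}0.png",im)
    c=robot.calibration(n); print(n,{k:np.round(np.array(v),4).tolist() if not isinstance(v,str) else v for k,v in c.items()})
print(robot.tip_extent); print({k:np.round(v,4).tolist() for k,v in robot.observe().items()})
E
```

```text
scene {'intrinsics': [[463.8403, 0.0, 323.8778], [0.0, 463.8403, 236.2383], [0.0, 0.0, 1.0]], 'cam_to_world': [[0.3805, -0.7988, 0.466, 0.9484], [0.9247, 0.3222, -0.2028, -0.1418], [0.0119, 0.508, 0.8613, 0.874], [0.0, 0.0, 0.0, 1.0]]}
side {'intrinsics': [[486.4109, 0.0, 315.1129], [0.0, 486.4109, 236.798], [0.0, 0.0, 1.0]], 'cam_to_world': [[0.9663, 0.1921, -0.1711, 0.3247], [-0.2567, 0.7617, -0.5949, -0.5528], [0.016, 0.6188, 0.7854, 0.8726], [0.0, 0.0, 0.0, 1.0]]}
wrist {'intrinsics': [[371.6483, 0.0, 327.4607], [0.0, 371.6483, 237.9192], [0.0, 0.0, 1.0]], 'mount': [[-0.0004, 0.2546, -0.967, -0.1334], [-0.0004, 0.967, 0.2546, 0.0687], [1.0, 0.0005, -0.0003, -0.0], [0.0, 0.0, 0.0, 1.0]]}
0.025
{'time': 0.15, 'qpos': [0.99, 0.3426, 1.5248, -0.0, 1.2754, -0.146], 'qvel': [-0.0005, 0.0007, -0.0021, -0.001, -0.0017, -0.0008], 'joint_efforts': [0.0015, -43.147, -24.4354, 0.0719, 0.0538, -0.0001], 'tool_pos': [0.221, 0.4759, 0.2512], 'tool_rot': [3.0167, 1.5697, -2.1305], 'contact_force': [-0.8768, -0.7905, -0.9004], 'torque': [-0.0217, -0.0101, -0.0279], 'opening': 0.0918}
```

View pics/scene0.png

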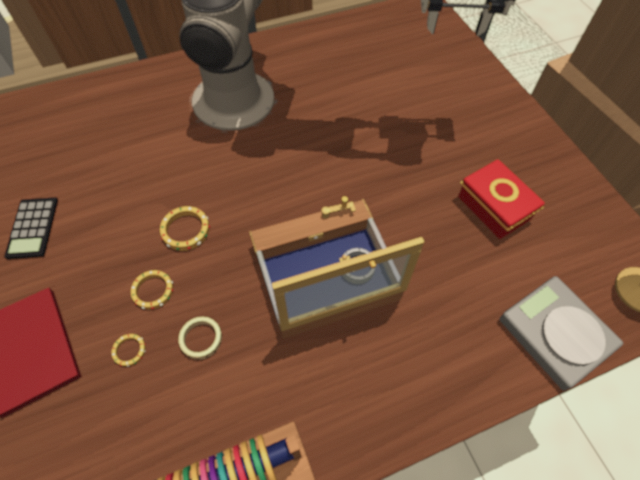

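View pics/side0.png

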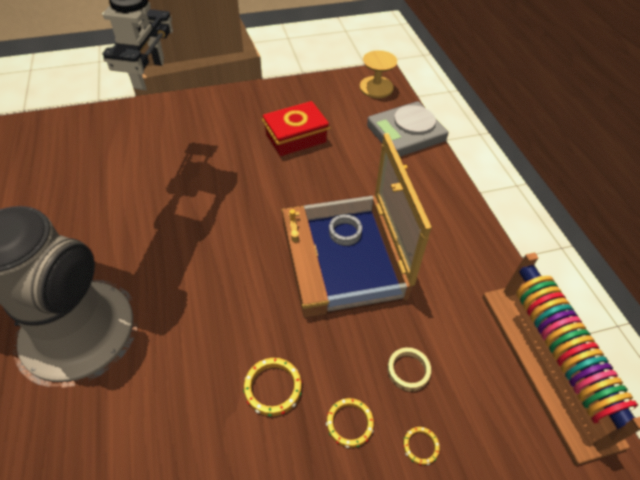

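Scene view: three gold bangles, at (184,228) large, (152,290) middle and (128,350) small. The cream bone bangle is at (200,338). In the side view the golds are at (273,386), (350,422) and (422,446). I choose the middle one, scene (152,290) / side (350,422), and will check it in a close crop together with the case.

```bash
cat > h.py <<'E'
import numpy as np, cv2
from cell import robot
from scipy.spatial.transform import Rotation as R
def ray(n,uv,pose=None):
    c=robot.calibration(n);K=np.array(c["intrinsics"]);u=(np.array(uv,float)-K[:2,2])/K[0,0]
    if n=="wrist":
        r=np.hypot(*u); s=np.sin(r)/r if r>1e-9 else 1; d=np.array([u[0]*s,-u[1]*s,-np.cos(r)])
        M=np.array(c["mount"]);T=np.eye(4);T[:3,:3]=R.from_euler("xyz",pose["tool_rot"]).as_matrix();T[:3,3]=pose["tool_pos"];M=T@M
    else: d=np.array([u[0],-u[1],-1]);M=np.array(c["cam_to_world"])
    d=M[:3,:3]@d; return M[:3,3],d/np.linalg.norm(d)
def plane(n,uv,z,pose=None):
    o,d=ray(n,uv,pose); return o+d*(z-o[2])/d[2]
def tri(*nu):
    A=np.zeros((3,3));b=np.zeros(3);L=[]
    for a in nu:
        o,d=ray(*a);P=np.eye(3)-np.outer(d,d);A+=P;b+=P@o;L.append((P,o))
    x=np.linalg.solve(A,b); return x,[round(1e3*np.linalg.norm(P@(x-o)),1) for P,o in L]
E
python3 - <<'E'
from h import *
sc=cv2.imread("pics/scene0.png");si=cv2.imread("pics/side0.png")
for n,im,pts in(("scene",sc,[(184,228),(152,290),(128,350)]),("side",si,[(273,386),(350,422),(422,446)])):
    hsv=cv2.cvtColor(im,cv2.COLOR_BGR2HSV); m=cv2.inRange(hsv,(18,110,110),(36,255,255))
    for p in pts:
        k=np.zeros_like(m);cv2.circle(k,p,38 if p[0] in(184,273) else 30,255,-1)
        xy=cv2.findNonZero(m&k); h=cv2.convexHull(xy); e=cv2.fitEllipse(h)
        c=plane(n,e[0],0.008); d=[np.linalg.norm(plane(n,q[0],0.008)-c) for q in h]
        print(n,np.round(e[0],1),c.round(4),"diam",round(2*np.mean(d),4))
a=cv2.resize(sc[180:350,235:435],None,fx=2,fy=2,interpolation=3)
b=cv2.resize(si[130:320,270:440],None,fx=2,fy=2,interpolation=3)
c=cv2.resize(sc[250:330,110:194],None,fx=2.6,fy=2.6,interpolation=3)
o=np.zeros((600,740,3),np.uint8);o[:340,:400]=a;o[:380,400:740]=b;o[370:370+c.shape[0],:c.shape[1]]=c
cv2.imwrite("pics/crop1.png",o)
E
```

```text
scene [183.9 226.8] [ 0.3433 -0.2125  0.008 ] diam 0.1065
scene [151.1 288.5] [ 0.4628 -0.3088  0.008 ] diam 0.083
scene [127.7 349.4] [ 0.5706 -0.3752  0.008 ] diam 0.0615
side [272.1 385.6] [ 0.3484 -0.2121  0.008 ] diam 0.1065
side [349.7 421.9] [ 0.4661 -0.3097  0.008 ] diam 0.0825
side [421.  445.1] [ 0.5717 -0.3769  0.008 ] diam 0.0616
```

View pics/crop1.png

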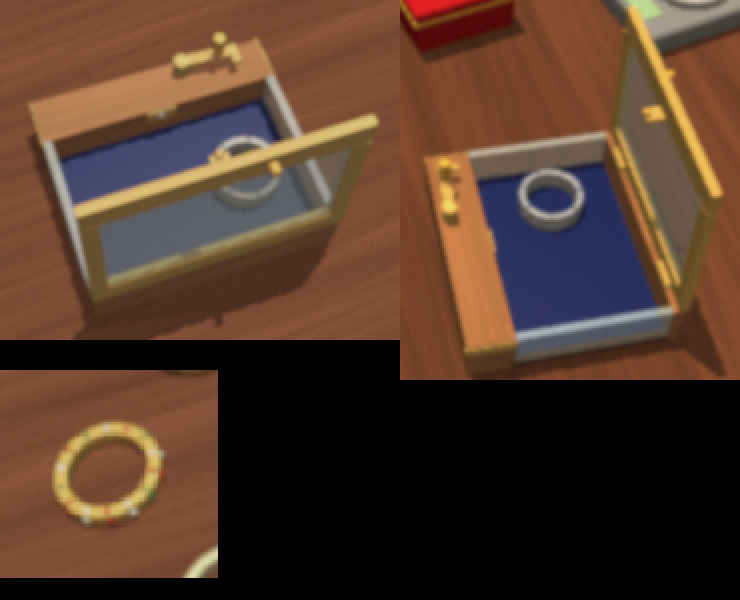

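```bash
python3 - <<'E'
from h import *
P={}
for k,a,b in(("FL",(365,200),(282.5,209)),("FR",(250,232),(303,306)),("BL",(372,217),(304,207.5)),("BR",(256,249),(327.5,302.5)),
 ("lidL",(424,240),(386,135)),("lidR",(274,286.5),(429,226)),("knob",(344.5,199),(293.5,211.5)),):
    x,r=tri(("scene",a),("side",b));P[k]=x;print(k,x.round(4),r,plane("scene",a,.055).round(4),plane("side",b,.055).round(4))
y=(P["FL"]+P["BL"]-P["FR"]-P["BR"])[:2];yaw=np.arctan2(-y[0],y[1]);print("yaw",yaw)
X=np.array([np.cos(yaw),np.sin(yaw),0]);Y=np.array([-X[1],X[0],0])
mid=(P["FL"]+P["FR"]+P["BL"]+P["BR"])/4; o=mid+0.1*X; print("origin",o)
for k in P: d=P[k]-o; print(k,(d@X).round(4),(d@Y).round(4))
l=P["lidL"]-P["lidR"];print("lid yaw",np.arctan2(-l[0],l[1]),np.linalg.norm(l))
E
```

```text
FL [0.4526 0.1682 0.0491] [np.float64(1.8), np.float64(1.8)] [0.4547 0.1676 0.055 ] [0.4523 0.1609 0.055 ]
FR [ 0.4367 -0.0869  0.0493] [np.float64(1.5), np.float64(1.5)] [ 0.4391 -0.086   0.055 ] [ 0.4366 -0.0916  0.055 ]
BL [0.4998 0.1614 0.0505] [np.float64(3.4), np.float64(3.4)] [0.4997 0.1629 0.055 ] [0.5001 0.1535 0.055 ]
BR [ 0.4831 -0.0903  0.0523] [np.float64(4.1), np.float64(4.1)] [ 0.4818 -0.0871  0.055 ] [ 0.4844 -0.0958  0.055 ]
lidL [0.6694 0.1532 0.2319] [np.float64(2.5), np.float64(2.5)] [0.5902 0.2377 0.055 ] [0.7652 0.344  0.055 ]
lidR [ 0.657  -0.095   0.2365] [np.float64(0.9), np.float64(0.9)] [ 0.5733 -0.0807  0.055 ] [0.7523 0.0346 0.055 ]
knob [0.4655 0.1112 0.1001] [np.float64(1.8), np.float64(1.8)] [0.4358 0.1276 0.055 ] [0.4745 0.1477 0.055 ]
yaw -0.06409310490520001
origin [0.56785956 0.03170344 0.05029499]
FL -0.1238 0.1288
FR -0.1233 -0.1267
BL -0.0762 0.1251
BR -0.0767 -0.1271
lidL 0.0935 0.1278
lidR 0.0971 -0.1207
knob -0.1072 0.0728
lid yaw -0.04990871954829075 0.24856600572928642
```

```bash
cat >> h.py <<'E'
YAW=-0.062
def go(p,Rt=None,s=None):
    s=s or robot.observe();R0=R.from_euler("xyz",s["tool_rot"]);p=np.array(p,float)
    t=R0.inv().apply(p-s["tool_pos"])
    w=(R0.inv()*Rt).as_rotvec() if Rt is not None else np.zeros(3)
    print("pos",np.round(s["tool_pos"],4),"-> trans",t.round(4).tolist(),"twist",w.round(4).tolist(),"rows",np.ceil(max(np.linalg.norm(t)/.05,np.linalg.norm(w)/.1499)))
def down(zdir):  # tool pointing down, jaw axis zdir (world xy)
    z=np.array([zdir[0],zdir[1],0.])/np.hypot(*zdir[:2]);x=np.array([0,0,-1.]);return R.from_matrix(np.c_[x,np.cross(z,x),z])
CX=np.array([np.cos(YAW),np.sin(YAW),0]);CY=np.array([-CX[1],CX[0],0])
E
python3 - <<'E'
from h import *
s=robot.observe();print(R.from_euler("xyz",s["tool_rot"]).as_matrix().round(3))
b=np.array([.4645,-.309,0]); g=b-.0355*CX
for z in(CX,-CX): go([g[0],g[1],.15],down(z))
E
```

```text
[[-0.001 -0.907  0.421]
 [-0.001  0.421  0.907]
 [-1.     0.    -0.001]]
pos [0.221  0.4759 0.2512] -> trans [0.1018, -0.5185, -0.6221] twist [1.198, -0.0011, 0.0006] rows 17.0
pos [0.221  0.4759 0.2512] -> trans [0.1018, -0.5185, -0.6221] twist [-1.9436, -0.0006, -0.0012] rows 17.0
```

```bash
python3 -m creep '[{"translation":[-0.003,-0.035,-0.033],"twist":[0,0,0],"hand":100},{"translation":[-0.006,-0.07,-0.066],"twist":[0,0,0],"hand":70},{"translation":[-0.01,-0.105,-0.1],"twist":[0,0,0],"hand":40},{"translation":[-0.013,-0.14,-0.133],"twist":[0,0,0],"hand":40},{"translation":[-0.015,-0.175,-0.165],"twist":[0,0,0],"hand":40}]' 25
python3 -m creep '[{"translation":[-0.003,-0.035,-0.033],"twist":[0.15,0,0],"hand":40},{"translation":[-0.006,-0.07,-0.066],"twist":[0.3,0,0],"hand":40},{"translation":[-0.01,-0.105,-0.1],"twist":[0.45,0,0],"hand":35},{"translation":[-0.013,-0.14,-0.133],"twist":[0.6,0,0],"hand":35},{"translation":[-0.015,-0.175,-0.165],"twist":[0.75,0,0],"hand":35}]'
python3 - <<'E'
from h import *
go([.40,.03,.28],down(CX))
s=robot.observe();cv2.imwrite("pics/w1.png",robot.read_camera("wrist"));print(s["tool_pos"],s["tool_rot"],s["opening"],s["time"])
import json;json.dump({k:np.array(s[k]).tolist() for k in("tool_pos","tool_rot")},open("w1.json","w"))
E
```

```text
time: 0.65
tool_pos: [0.3103, 0.2508, 0.2665]
tool_rot: [-3.028, 1.57, -1.891]
contact_force: [1.5, 0.4, 0.3]
opening: 0.0642
time: 1.15
tool_pos: [0.3999, 0.0255, 0.282]
tool_rot: [-1.573, 1.57, -1.192]
contact_force: [1.2, 0.1, -0.8]
opening: 0.0326
pos [0.3999 0.0255 0.282 ] -> trans [0.002, 0.0041, 0.0017] twist [0.4421, 0.0002, 0.0009] rows 3.0
[0.39992277 0.02552201 0.2819909 ] [-1.57257704  1.56988542 -1.19248187] 0.03262283180457788 1.15
```

View pics/w1.png

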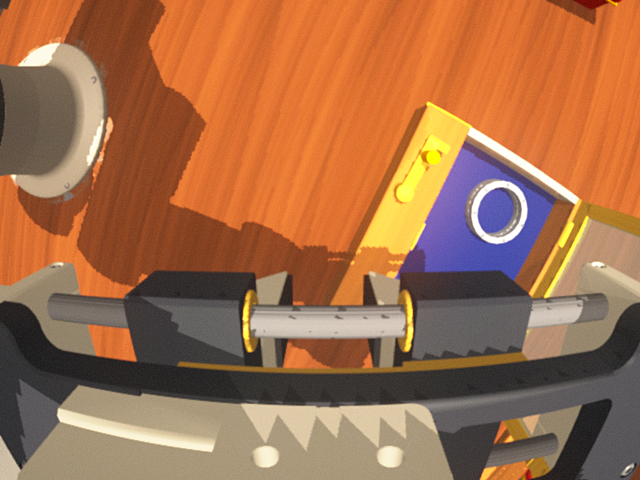

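Wrist view: the rail's front-left corner is at (428,103), its back-left corner at (469,127), the hook pivot at (404,191), the knob top at (432,157) and the kada centre at (497,211). The back-left corner of the case is at about (580,202).

```bash
python3 - <<'E'
from h import *
import json
s=json.load(open("w1.json"));Q={}
for k,uv,z in(("FL",(428,103),.055),("BL",(469,127),.055),("railback",(409,270),.055),("railfront",(340,270),.055),("pivot",(404,191),.078),("knobtop",(432,157),.100),("kada",(497,211),.037),("backL",(580,202),.055)):
    Q[k]=plane("wrist",uv,z,s);print(k,Q[k].round(4))
e=Q["railback"]-Q["BL"];f=Q["railfront"]-Q["FL"];h=Q["pivot"]-Q["knobtop"]
for v in(e,f,h):print("yaw",np.arctan2(v[0],-v[1]),np.linalg.norm(v))
v=Q["backL"]-Q["FL"];print("side yaw",np.arctan2(v[1],v[0]),np.linalg.norm(v))
for yaw in(-.05,-.064):
    X=np.array([np.cos(yaw),np.sin(yaw),0]);Y=np.array([-X[1],X[0],0])
    for k,c in(("FL",(-.125,.125)),("BL",(-.075,.125)),("pivot",(-.112,.035)),("knobtop",(-.112,.075)),("backL",(.097,.125))): print(yaw,k,(Q[k]-c[0]*X-c[1]*Y)[:2].round(4))
E
```

```text
FL [0.4502 0.1639 0.055 ]
BL [0.4988 0.1605 0.055 ]
railback [5.016e-01 3.000e-04 5.500e-02]
railfront [ 0.4341 -0.026   0.055 ]
pivot [0.4564 0.0745 0.078 ]
knobtop [0.4622 0.1126 0.1   ]
kada [0.575  0.0951 0.037 ]
backL [0.6662 0.1497 0.055 ]
yaw 0.017586126811412774 0.16022485757022986
yaw -0.08447912313240612 0.19064143472297626
yaw -0.1511159243558976 0.04437532913968194
side yaw -0.06564598461197409 0.216407092389368
-0.05 FL [0.5688 0.0328]
-0.05 BL [0.5674 0.0319]
-0.05 pivot [0.5665 0.034 ]
-0.05 knobtop [0.5703 0.0321]
-0.05 backL [0.563  0.0297]
-0.064 FL [0.567  0.0312]
-0.064 BL [0.5656 0.0309]
-0.064 pivot [0.566  0.0324]
-0.064 knobtop [0.5692 0.0306]
-0.064 backL [0.5614 0.0312]
```

```bash
python3 - <<'E'
from h import *
b=np.array([.4645,-.309,0]); 
go([.40,-.309,.22],down(CX))
E
```

```text
pos [0.4029 0.0197 0.2822] -> trans [0.0638, -0.3053, -0.1211] twist [0.4303, 0.0018, 0.0055] rows 7.0
```

```bash
python3 -m creep '[{"translation":[0.01,-0.04,-0.016],"twist":[0.1,0,0],"hand":35},{"translation":[0.02,-0.08,-0.032],"twist":[0.2,0,0],"hand":35},{"translation":[0.03,-0.12,-0.048],"twist":[0.3,0,0],"hand":35},{"translation":[0.04,-0.16,-0.064],"twist":[0.43,0,0],"hand":35},{"translation":[0.05,-0.2,-0.08],"twist":[0.43,0,0],"hand":35}]'
python3 - <<'E'
from h import *
go([.429,-.3068,.10],down(CX))
E
```

```text
time: 1.7
tool_pos: [0.4, -0.1974, 0.2328]
tool_rot: [-1.018, 1.565, -1.083]
contact_force: [0.5, -0.5, 0.0]
opening: 0.0323
pos [ 0.4    -0.1974  0.2328] -> trans [0.1334, -0.1067, 0.0356] twist [-0.0029, 0.0029, 0.0047] rows 4.0
```

```bash
python3 -m creep '[{"translation":[0.03,-0.03,0.01],"twist":[0,0.003,0.005],"hand":35},{"translation":[0.065,-0.06,0.02],"twist":[0,0.003,0.005],"hand":35},{"translation":[0.1,-0.09,0.03],"twist":[0,0.003,0.005],"hand":35},{"translation":[0.133,-0.107,0.036],"twist":[0,0.003,0.005],"hand":35},{"translation":[0.133,-0.107,0.036],"twist":[0,0.003,0.005],"hand":35}]'
python3 - <<'E'
from h import *
go([.429,-.3068,.029],down(CX))
cv2.imwrite("pics/s2.png",cv2.resize(robot.read_camera("side")[300:480,240:480],None,fx=2.5,fy=2.5))
E
```

```text
time: 2.2
tool_pos: [0.4277, -0.307, 0.0958]
tool_rot: [2.447, 1.562, 2.38]
contact_force: [-0.5, 0.1, 0.3]
opening: 0.0321
pos [ 0.4277 -0.307   0.0958] -> trans [0.0668, -0.0, 0.0017] twist [-0.0043, -0.0065, -0.0054] rows 2.0
```

View pics/s2.png

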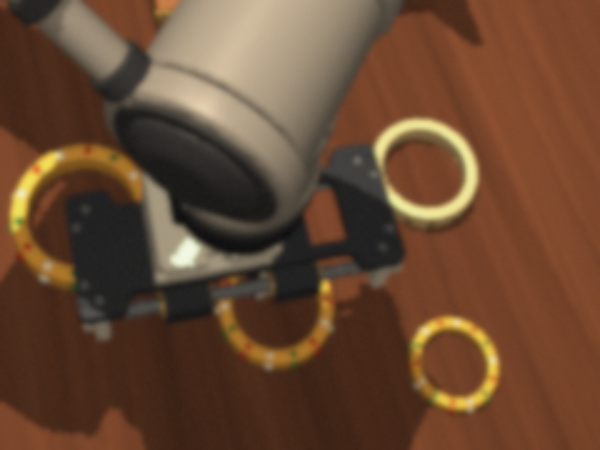

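The crop shows the gripper above the near wall of the middle bangle, clear of the large gold one and the bone one. Now descend and close.

```bash
python3 -m creep '[{"translation":[0.03,0,0.001],"twist":[-0.004,-0.006,-0.005],"hand":35},{"translation":[0.05,0,0.0015],"twist":[-0.004,-0.006,-0.005],"hand":35},{"translation":[0.06,0,0.0015],"twist":[-0.004,-0.006,-0.005],"hand":35},{"translation":[0.0665,0,0.0015],"twist":[-0.004,-0.006,-0.005],"hand":35},{"translation":[0.0665,0,0.0015],"twist":[-0.004,-0.006,-0.005],"hand":35}]'
python3 -m creep '[{"translation":[0,0,0],"twist":[0,0,0],"hand":20},{"translation":[0,0,0],"twist":[0,0,0],"hand":0},{"translation":[0,0,0],"twist":[0,0,0],"hand":0},{"translation":[0,0,0],"twist":[0,0,0],"hand":0},{"translation":[0,0,0],"twist":[0,0,0],"hand":0}]' 25
```

```text
time: 2.75
tool_pos: [0.4298, -0.306, 0.0324]
tool_rot: [-0.576, 1.568, -0.638]
contact_force: [-0.5, -1.0, 0.1]
opening: 0.0318
time: 3.25
tool_pos: [0.4301, -0.3064, 0.033]
tool_rot: [-0.616, 1.567, -0.678]
contact_force: [-1.0, 0.6, 5.8]
opening: 0.0091
```

```bash
python3 -m creep '[{"translation":[-0.02,0,0],"twist":[0,0,0],"hand":0},{"translation":[-0.05,0,0],"twist":[0,0,0],"hand":0},{"translation":[-0.09,0,0],"twist":[0,0,0],"hand":0},{"translation":[-0.12,0,0],"twist":[0,0,0],"hand":0},{"translation":[-0.12,0,0],"twist":[0,0,0],"hand":0}]'
python3 - <<'E'
from h import *
o=np.array([.567,.0315,0]);g=o-.0305*CX-.0585*CY
go([g[0],g[1],.15],down(CX)); print(g)
s=robot.observe();im=robot.read_camera("side");im2=robot.read_camera("wrist")
cv2.imwrite("pics/s3.png",np.hstack([cv2.resize(im[240:480,200:480],(350,300)),cv2.resize(im2,(400,300))]))
E
```

```text
time: 3.75
tool_pos: [0.4313, -0.3076, 0.1569]
tool_rot: [-0.678, 1.559, -0.74]
contact_force: [0.6, -0.7, -0.2]
opening: 0.0089
pos [ 0.4313 -0.3076  0.1569] -> trans [0.0056, 0.2883, 0.0841] twist [0.0008, 0.009, 0.0072] rows 7.0
[ 0.53293393 -0.02499781  0.        ]
```

View pics/s3.png

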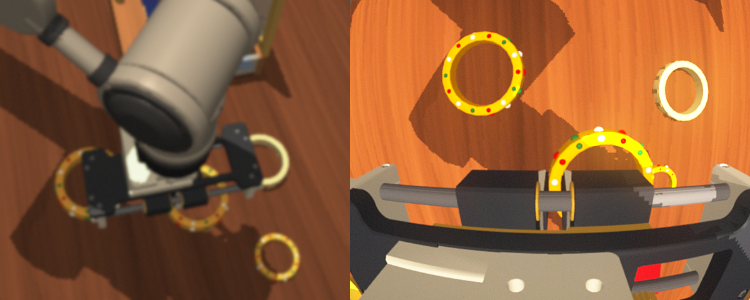

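The bangle is held by its near wall. Carry it over the case.

```bash
python3 -m creep '[{"translation":[0,0.04,0.012],"twist":[0,0.004,0.003],"hand":0},{"translation":[0,0.085,0.025],"twist":[0,0.008,0.007],"hand":0},{"translation":[0,0.13,0.038],"twist":[0,0.009,0.007],"hand":0},{"translation":[0,0.175,0.051],"twist":[0,0.009,0.007],"hand":0},{"translation":[0,0.22,0.064],"twist":[0,0.009,0.007],"hand":0}]'
python3 -m creep '[{"translation":[0.003,0.035,0.01],"twist":[0,0,0],"hand":0},{"translation":[0.005,0.06,0.018],"twist":[0,0,0],"hand":0},{"translation":[0.005,0.068,0.02],"twist":[0,0,0],"hand":0},{"translation":[0.005,0.068,0.02],"twist":[0,0,0],"hand":0}]'
python3 - <<'E'
from h import *
go([.533,-.025,.05],down(CX))
s=robot.observe();im=robot.read_camera("side");im2=robot.read_camera("wrist")
cv2.imwrite("pics/s4.png",np.hstack([cv2.resize(im[110:350,240:480],(300,300)),cv2.resize(im2,(500,375))[:300]]))
E
```

```text
time: 4.35
tool_pos: [0.5062, -0.0883, 0.1506]
tool_rot: [2.612, 1.56, 2.55]
contact_force: [0.7, 0.3, -1.2]
opening: 0.009
time: 4.75
tool_pos: [0.5296, -0.0207, 0.1443]
tool_rot: [2.709, 1.557, 2.65]
contact_force: [-0.2, 0.3, -0.8]
opening: 0.0089
pos [ 0.5296 -0.0207  0.1443] -> trans [0.0942, -0.0046, 0.0048] twist [0.0024, -0.0125, -0.0058] rows 2.0
```

View pics/s4.png

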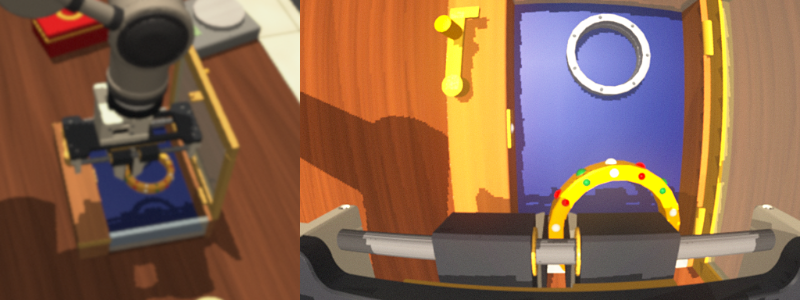

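The bangle is over the right half, between the rail and the back wall. Lower it until it touches.

```bash
python3 -m creep '[{"translation":[0.03,-0.002,0.002],"twist":[0.002,-0.012,-0.006],"hand":0},{"translation":[0.06,-0.0045,0.005],"twist":[0.002,-0.012,-0.006],"hand":0},{"translation":[0.08,-0.0045,0.005],"twist":[0.002,-0.012,-0.006],"hand":0},{"translation":[0.09,-0.0045,0.005],"twist":[0.002,-0.012,-0.006],"hand":0},{"translation":[0.09,-0.0045,0.005],"twist":[0.002,-0.012,-0.006],"hand":0}]'
python3 -m creep '[{"translation":[0.003,0,0],"twist":[0,0,0],"hand":0},{"translation":[0.005,0,0],"twist":[0,0,0],"hand":0},{"translation":[0.005,0,0],"twist":[0,0,0],"hand":0}]'
python3 - <<'E'
from h import *
go([.533,-.025,.046],down(CX))
E
```

```text
time: 5.35
tool_pos: [0.5324, -0.0276, 0.0538]
tool_rot: [-2.933, 1.569, -2.999]
contact_force: [-0.6, -0.4, -1.2]
opening: 0.0089
time: 5.65
tool_pos: [0.5327, -0.0278, 0.0493]
tool_rot: [-2.59, 1.57, -2.656]
contact_force: [-0.0, -0.4, -1.4]
opening: 0.0088
pos [ 0.5327 -0.0278  0.0493] -> trans [0.0033, 0.0028, 0.0001] twist [-0.0037, -0.001, 0.0006] rows 1.0
```

```bash
python3 -m creep '[{"translation":[0.002,0.002,0],"twist":[0,0,0],"hand":0},{"translation":[0.0035,0.003,0],"twist":[0,0,0],"hand":0},{"translation":[0.0035,0.003,0],"twist":[0,0,0],"hand":0}]'
python3 -m creep '[{"translation":[0.0015,0,0],"twist":[0,0,0],"hand":0},{"translation":[0.0015,0,0],"twist":[0,0,0],"hand":0}]'
```

```text
time: 5.95
tool_pos: [0.5329, -0.0245, 0.0459]
tool_rot: [-2.498, 1.57, -2.563]
contact_force: [0.5, -0.8, -0.2]
opening: 0.0084
time: 6.15
tool_pos: [0.5331, -0.0245, 0.045]
tool_rot: [-1.912, 1.57, -1.977]
contact_force: [-1.6, -0.4, 4.5]
opening: 0.0086
```

```bash
python3 -m creep '[{"translation":[0,0,0],"twist":[0,0,0],"hand":10},{"translation":[0,0,0],"twist":[0,0,0],"hand":20},{"translation":[0,0,0],"twist":[0,0,0],"hand":25},{"translation":[0,0,0],"twist":[0,0,0],"hand":25}]'
python3 -m creep '[{"translation":[-0.01,0,0],"twist":[0,0,0],"hand":25},{"translation":[-0.03,0,0],"twist":[0,0,0],"hand":25},{"translation":[-0.07,0,0],"twist":[0,0,0],"hand":20},{"translation":[-0.11,0,0],"twist":[0,0,0],"hand":0},{"translation":[-0.15,0,0],"twist":[0,0,0],"hand":0}]'
python3 -m creep '[{"translation":[-0.03,0,0],"twist":[0,0,0],"hand":0},{"translation":[-0.06,0,0],"twist":[-0.15,0,0],"hand":0},{"translation":[-0.09,0,0],"twist":[-0.3,0,0],"hand":0},{"translation":[-0.12,0,0],"twist":[-0.45,0,0],"hand":0},{"translation":[-0.12,0,0],"twist":[-0.6,0,0],"hand":0}]'
python3 - <<'E'
from h import *
H=np.array([.567,.0315,.055])+.091*CX
print("H",H, robot.observe()["qpos"])
t=H+CX*.06; go([t[0],t[1],.31],down(CY))
cv2.imwrite("pics/s5.png",robot.read_camera("side")); s=robot.observe();cv2.imwrite("pics/w5.png",robot.read_camera("wrist"));cv2.imwrite("pics/sc5.png",robot.read_camera("scene"))
o=np.hstack([cv2.resize(cv2.imread("pics/side0.png")[110:330,260:460],None,fx=1.9,fy=1.9),cv2.resize(cv2.imread("pics/s5.png")[110:330,260:460],None,fx=1.9,fy=1.9)]);cv2.imwrite("pics/c5.png",o)
E
```

```text
time: 6.55
tool_pos: [0.5331, -0.0245, 0.0449]
tool_rot: [-1.996, 1.57, -2.061]
contact_force: [1.1, -0.5, 0.3]
opening: 0.0225
time: 7.05
tool_pos: [0.5329, -0.0244, 0.1972]
tool_rot: [-1.522, 1.57, -1.587]
contact_force: [0.7, -0.1, -0.1]
opening: 0.0063
time: 7.55
tool_pos: [0.5341, -0.0244, 0.3225]
tool_rot: [-0.813, 1.562, -0.272]
contact_force: [0.0, -0.3, 0.1]
opening: 0.0001
H [0.65782515 0.02586161 0.055     ] [-1.88676329e-01  3.10635528e-01  1.37405550e+00 -7.52065120e-04
  1.44792078e+00 -7.29760083e-01]
pos [ 0.5341 -0.0244  0.3225] -> trans [0.0139, -0.0546, 0.1813] twist [-0.9676, 0.0025, 0.009] rows 7.0
```

View pics/c5.png

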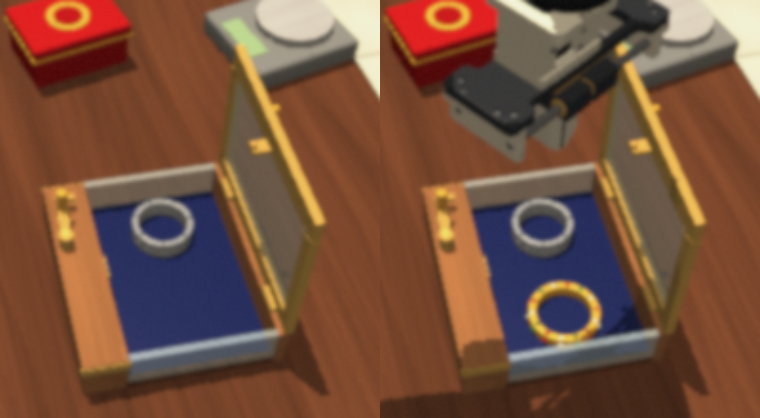

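```bash
python3 -m creep '[{"translation":[0.002,-0.008,0.026],"twist":[-0.14,0,0.001],"hand":0},{"translation":[0.004,-0.016,0.052],"twist":[-0.28,0.001,0.003],"hand":0},{"translation":[0.006,-0.024,0.078],"twist":[-0.42,0.001,0.004],"hand":0},{"translation":[0.008,-0.032,0.104],"twist":[-0.56,0.001,0.005],"hand":0},{"translation":[0.01,-0.04,0.13],"twist":[-0.7,0.002,0.006],"hand":0}]'
python3 - <<'E'
from h import *
H=np.array([.567,.0315,.055])+.091*CX
t=H+CX*.06; go([t[0],t[1],.31],down(CY))
a=cv2.imread("pics/sc5.png")[190:340,240:440]
w=robot.read_camera("wrist")
cv2.imwrite("pics/c6.png",np.hstack([cv2.resize(a,(400,300)),cv2.resize(w,(400,300))]))
E
```

```text
time: 8.2
tool_pos: [0.6655, 0.0075, 0.3065]
tool_rot: [1.702, 1.563, 2.935]
contact_force: [0.5, -0.5, 0.0]
opening: 0.0006
pos [0.6655 0.0075 0.3065] -> trans [-0.0039, -0.0444, 0.0311] twist [-0.276, 0.0001, -0.0079] rows 2.0
```

View pics/c6.png

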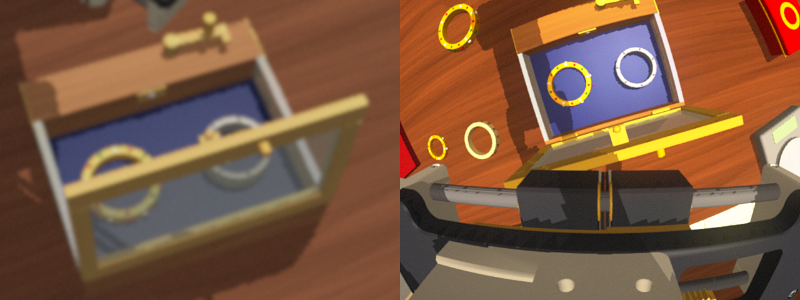

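The scene half shows the gold bangle flat beside the kada. The wrist half shows a small stud on the lid's upper face, left of the middle at about (660,153), so I will push at y = -12 mm, clear of it.

```bash
python3 -m creep '[{"translation":[-0.004,-0.02,0.012],"twist":[-0.14,0,-0.004],"hand":0},{"translation":[-0.004,-0.03,0.018],"twist":[-0.276,0,-0.008],"hand":0},{"translation":[-0.004,-0.03,0.018],"twist":[-0.276,0,-0.008],"hand":0}]'
python3 - <<'E'
from h import *
H=np.array([.567,.0315,.055])+.091*CX
t=H+CX*.045-.012*CY; go([t[0],t[1],.24],down(CY)); print(t)
E
```

```text
time: 8.55
tool_pos: [0.7027, 0.0161, 0.3062]
tool_rot: [1.185, 1.568, 2.7]
contact_force: [-0.7, 0.1, 0.5]
opening: 0.0003
pos [0.7027 0.0161 0.3062] -> trans [0.0662, 0.0003, -0.0051] twist [0.0059, 0.0011, -0.0027] rows 2.0
[0.70199517 0.01109646 0.055     ]
```

```bash
python3 -m creep '[{"translation":[0.03,0,-0.005],"twist":[0.006,0,-0.003],"hand":0},{"translation":[0.055,0,-0.005],"twist":[0.006,0,-0.003],"hand":0},{"translation":[0.066,0,-0.005],"twist":[0.006,0,-0.003],"hand":0},{"translation":[0.066,0,-0.005],"twist":[0.006,0,-0.003],"hand":0}]'
cat >> h.py <<'E'
H=np.array([.567,.0315,.055])+.091*CX
def tcp(th,r=.160,a=.0095,y=-.012):  # TCP so that lower near corner of tip lies on the lid's upper face
    d=-r*np.cos(th)+.010*np.sin(th)+a; z=.055+r*np.sin(th)+.010*np.cos(th)+.025
    p=H+d*CX+y*CY; p[2]=z; return p
def theta(s,r=.160,a=.0095):
    x=(np.array(s["tool_pos"])-H)@CX-a; z=s["tool_pos"][2]-.025-.055
    q=np.hypot(x,z); return np.arctan2(z,-x)-np.arcsin(.010/q), np.sqrt(q*q-1e-4)
E
python3 - <<'E'
from h import *
s=robot.observe();print(s["tool_pos"],s["contact_force"],theta(s))
R0=R.from_euler("xyz",s["tool_rot"])
for th in np.arange(1.6,-.01,-.1):
    p=tcp(th,.160+.012*(1.6-th)/1.6);print(round(th,2),p.round(4),R0.inv().apply(p-s["tool_pos"]).round(4))
E
```

```text
time: 8.95
tool_pos: [0.701, 0.0111, 0.2384]
tool_rot: [1.277, 1.567, 2.782]
contact_force: [-0.2, 0.4, 0.2]
opening: 0.0003
[0.70098607 0.0110993  0.23836793] [-0.24875893  0.41076239  0.15989064] (np.float64(1.7235111509099796), np.float64(0.16177189473651757))
1.6 [0.6812 0.0124 0.2396] [-0.0012  0.0198 -0.    ]
1.5 [0.6652 0.0134 0.2411] [-0.0025  0.0359 -0.0001]
1.4 [0.649  0.0144 0.2408] [-0.0023  0.0521 -0.0001]
1.3 [0.6329 0.0154 0.239 ] [-0.0004  0.0683 -0.0002]
1.2 [0.6169 0.0164 0.2355] [ 0.0032  0.0842 -0.0003]
1.1 [0.6013 0.0173 0.2305] [ 0.0083  0.0998 -0.0003]
1.0 [0.5863 0.0183 0.2238] [ 0.015   0.1149 -0.0004]
0.9 [0.5719 0.0192 0.2157] [ 0.0232  0.1293 -0.0005]
0.8 [0.5583 0.02   0.206 ] [ 0.0329  0.1428 -0.0005]
0.7 [0.5457 0.0208 0.1951] [ 0.0439  0.1554 -0.0006]
0.6 [0.5342 0.0215 0.1828] [ 0.0562  0.1669 -0.0007]
0.5 [0.524  0.0221 0.1694] [ 0.0696  0.1771 -0.0007]
0.4 [0.5151 0.0227 0.155 ] [ 0.0841  0.1859 -0.0008]
0.3 [0.5077 0.0232 0.1397] [ 0.0994  0.1933 -0.0008]
0.2 [0.5018 0.0235 0.1237] [ 0.1155  0.1991 -0.0008]
0.1 [0.4975 0.0238 0.107 ] [ 0.1321  0.2034 -0.0009]
-0.0 [0.4949 0.024  0.09  ] [ 0.1492  0.2059 -0.0009]
```

```bash
python3 -m creep '[{"translation":[-0.001,0.008,0],"twist":[0,0,0],"hand":0},{"translation":[-0.001,0.017,0],"twist":[0,0,0],"hand":0},{"translation":[-0.002,0.026,0],"twist":[0,0,0],"hand":0},{"translation":[-0.0025,0.035,0],"twist":[0,0,0],"hand":0},{"translation":[-0.0025,0.044,0],"twist":[0,0,0],"hand":0}]'
python3 - <<'E'
from h import *
s=robot.observe();print(theta(s))
R0=R.from_euler("xyz",s["tool_rot"])
th0=theta(s)[0]
for k in range(1,6):
    th=th0-.07*k; print(round(th,3),R0.inv().apply(tcp(th,.160+.012*(1.6-th)/1.6)-s["tool_pos"]).round(4))
cv2.imwrite("pics/x7.png",robot.read_camera("side"))
E
```

```text
time: 9.45
tool_pos: [0.658, 0.0138, 0.2433]
tool_rot: [-0.875, 1.569, 0.627]
contact_force: [4.0, -0.2, -1.5]
opening: 0.0
(np.float64(1.4569070486421156), np.float64(0.16319304685375416))
1.387 [ 0.0026  0.0111 -0.    ]
1.317 [ 0.0038  0.0224 -0.0001]
1.247 [ 0.0059  0.0337 -0.0002]
1.177 [ 0.0087  0.0448 -0.0003]
1.107 [ 0.0123  0.0557 -0.0003]
```

```bash
python3 -m creep '[{"translation":[0.0026,0.011,0],"twist":[0,0,0],"hand":0},{"translation":[0.004,0.022,0],"twist":[0,0,0],"hand":0},{"translation":[0.006,0.034,0],"twist":[0,0,0],"hand":0},{"translation":[0.009,0.045,0],"twist":[0,0,0],"hand":0},{"translation":[0.0125,0.056,0],"twist":[0,0,0],"hand":0}]'
python3 - <<'E'
from h import *
s=robot.observe();print(theta(s))
R0=R.from_euler("xyz",s["tool_rot"])
th0=theta(s)[0]
for k in range(1,6):
    th=th0-.07*k; print(round(th,3),R0.inv().apply(tcp(th,.160+.012*(1.6-th)/1.6)-s["tool_pos"]).round(4))
E
```

```text
time: 10.0
tool_pos: [0.6019, 0.0176, 0.2329]
tool_rot: [-1.427, 1.566, 0.073]
contact_force: [3.3, -1.3, -0.5]
opening: 0.0007
(np.float64(1.1098237038534622), np.float64(0.16577505106144566))
1.04 [ 0.0062  0.0098 -0.0003]
0.97 [ 0.0113  0.0202 -0.0004]
0.9 [ 0.0171  0.0302 -0.0005]
0.83 [ 0.0237  0.0398 -0.0006]
0.76 [ 0.0309  0.049  -0.0007]
```

```bash
python3 -m creep '[{"translation":[0.006,0.01,0],"twist":[0,0,0],"hand":0},{"translation":[0.011,0.02,0],"twist":[0,0,0],"hand":0},{"translation":[0.017,0.03,0],"twist":[0,0,0],"hand":0},{"translation":[0.024,0.04,0],"twist":[0,0,0],"hand":0},{"translation":[0.031,0.049,0],"twist":[0,0,0],"hand":0}]'
python3 - <<'E'
from h import *
s=robot.observe();print(theta(s))
R0=R.from_euler("xyz",s["tool_rot"])
th0=theta(s)[0]
for k in range(1,6):
    th=th0-.07*k; print(round(th,3),R0.inv().apply(tcp(th,.160+.012*(1.6-th)/1.6)-s["tool_pos"]).round(4))
E
```

```text
time: 10.5
tool_pos: [0.5542, 0.0208, 0.2035]
tool_rot: [-1.535, 1.561, -0.036]
contact_force: [2.9, -0.0, 0.4]
opening: 0.0003
(np.float64(0.7719036377045679), np.float64(0.16682882494035303))
0.702 [ 0.0082  0.0084 -0.0006]
0.632 [ 0.0165  0.0166 -0.0007]
0.562 [ 0.0254  0.0243 -0.0008]
0.492 [ 0.0349  0.0314 -0.0008]
0.422 [ 0.0449  0.0378 -0.0009]
```

```bash
python3 -m creep '[{"translation":[0.008,0.0085,0],"twist":[0,0,0],"hand":0},{"translation":[0.0165,0.0165,0],"twist":[0,0,0],"hand":0},{"translation":[0.0255,0.0245,0],"twist":[0,0,0],"hand":0},{"translation":[0.035,0.0315,0],"twist":[0,0,0],"hand":0},{"translation":[0.045,0.038,0],"twist":[0,0,0],"hand":0}]'
python3 - <<'E'
from h import *
s=robot.observe();print(theta(s))
R0=R.from_euler("xyz",s["tool_rot"])
th0=theta(s)[0];Rr=R0.inv()*down(CY);print(Rr.as_rotvec().round(4))
for k in range(1,6):
    th=th0-.055*k; print(round(th,3),R0.inv().apply(tcp(th,.160+.012*(1.6-th)/1.6)-s["tool_pos"]).round(4))
E
```

```text
time: 11.0
tool_pos: [0.5181, 0.0233, 0.1599]
tool_rot: [-1.563, 1.557, -0.066]
contact_force: [1.7, -0.3, -0.1]
opening: 0.0001
(np.float64(0.43335638359095563), np.float64(0.16855142119023353))
[-0.0127  0.      0.0141]
0.378 [ 0.008   0.0048 -0.0008]
0.323 [ 0.0164  0.0091 -0.0009]
0.268 [ 0.025   0.0128 -0.0009]
0.213 [ 0.0338  0.0161 -0.001 ]
0.158 [ 0.0428  0.0189 -0.001 ]
```

```bash
python3 - <<'E'
from h import *
a=robot.read_camera("side");w=robot.read_camera("wrist")
cv2.imwrite("pics/c7.png",np.hstack([cv2.resize(a[120:340,250:470],(400,400)),cv2.resize(w,(400,300),)[0:300] if 0 else cv2.copyMakeBorder(cv2.resize(w,(400,300)),0,100,0,0,cv2.BORDER_CONSTANT)]))
E
```

```text
(no output)
```

View pics/c7.png

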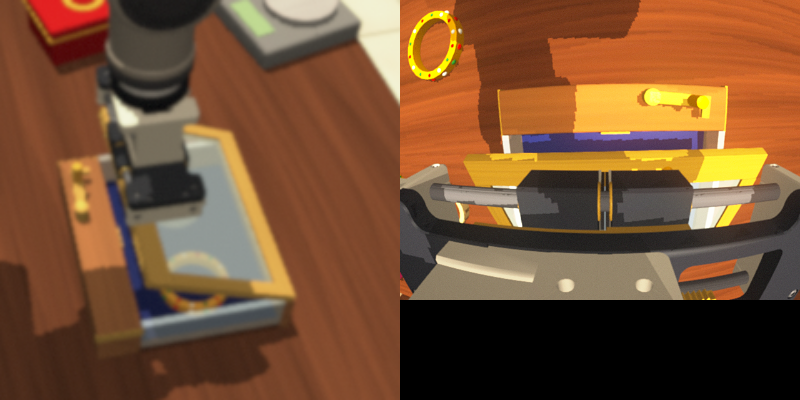

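The lid follows the fingers and is now about 0.4 rad open. Continue, more slowly.

```bash
python3 -m creep '[{"translation":[0.008,0.005,0],"twist":[0,0,0.003],"hand":0},{"translation":[0.0165,0.009,0],"twist":[0,0,0.006],"hand":0},{"translation":[0.025,0.013,0],"twist":[0,0,0.009],"hand":0},{"translation":[0.034,0.016,0],"twist":[0,0,0.012],"hand":0},{"translation":[0.041,0.0185,0],"twist":[0,0,0.014],"hand":0}]'
python3 - <<'E'
from h import *
s=robot.observe();print(theta(s))
R0=R.from_euler("xyz",s["tool_rot"])
th0=theta(s)[0];Rr=R0.inv()*down(CY);print(Rr.as_rotvec().round(4))
for k in range(1,8):
    th=th0-.03*k; print(round(th,3),R0.inv().apply(tcp(th,.160+.012*(1.6-th)/1.6)-s["tool_pos"]).round(4))
E
```

```text
time: 11.6
tool_pos: [0.498, 0.0249, 0.1165]
tool_rot: [1.497, 1.565, 2.993]
contact_force: [0.3, 0.8, 2.0]
opening: 0.0005
(np.float64(0.15484335074295816), np.float64(0.1725997107440013))
[-0.0124  0.0005 -0.0057]
0.125 [ 0.0053 -0.0005 -0.0012]
0.095 [ 0.0103  0.0005 -0.0012]
0.065 [ 0.0154  0.0014 -0.0012]
0.035 [ 0.0205  0.0022 -0.0012]
0.005 [ 0.0257  0.0028 -0.0012]
-0.025 [ 0.0309  0.0032 -0.0012]
-0.055 [ 0.036   0.0035 -0.0012]
```

```bash
python3 -m creep '[{"translation":[0.004,0,0],"twist":[0,0,0],"hand":0},{"translation":[0.008,0,0],"twist":[0,0,0],"hand":0},{"translation":[0.011,0,0],"twist":[0,0,0],"hand":0},{"translation":[0.011,0,0],"twist":[0,0,0],"hand":0}]'
python3 -m creep '[{"translation":[0.002,0,0],"twist":[0,0,0],"hand":0},{"translation":[0.004,0,0],"twist":[0,0,0],"hand":0},{"translation":[0.004,0,0],"twist":[0,0,0],"hand":0}]'
python3 - <<'E'
from h import *
s=robot.observe();print(theta(s),s["tool_pos"])
E
```

```text
time: 12.0
tool_pos: [0.4977, 0.025, 0.1051]
tool_rot: [1.502, 1.564, 2.999]
contact_force: [0.3, -0.7, 0.1]
opening: 0.0007
time: 12.3
tool_pos: [0.4979, 0.025, 0.1022]
tool_rot: [1.512, 1.565, 3.009]
contact_force: [-3.2, -0.1, 10.2]
opening: 0.0006
(np.float64(0.07202363843085319), np.float64(0.17022902774157894)) [0.49789406 0.02496224 0.10222399]
```

Catch reached (10 N at 0.07 rad). Go on in small steps.

```bash
for i in 1 2; do :; done; python3 -m creep '[{"translation":[0.0015,0,0],"twist":[0,0,0],"hand":0},{"translation":[0.003,0,0],"twist":[0,0,0],"hand":0},{"translation":[0.003,0,0],"twist":[0,0,0],"hand":0}]'
python3 -m creep '[{"translation":[0.0015,0,0],"twist":[0,0,0],"hand":0},{"translation":[0.003,0,0],"twist":[0,0,0],"hand":0},{"translation":[0.003,0,0],"twist":[0,0,0],"hand":0}]'
```

```text
time: 12.6
tool_pos: [0.4976, 0.025, 0.1001]
tool_rot: [1.526, 1.565, 3.023]
contact_force: [-2.5, 0.2, 3.9]
opening: 0.0008
time: 12.9
tool_pos: [0.4975, 0.025, 0.0974]
tool_rot: [1.529, 1.566, 3.026]
contact_force: [-0.1, 0.4, 0.1]
opening: 0.0003
```

```bash
python3 -m creep '[{"translation":[0.0015,0,0],"twist":[0,0,0],"hand":0},{"translation":[0.003,0,0],"twist":[0,0,0],"hand":0},{"translation":[0.003,0,0],"twist":[0,0,0],"hand":0}]'
python3 -m creep '[{"translation":[0.0015,0,0],"twist":[0,0,0],"hand":0},{"translation":[0.003,0,0],"twist":[0,0,0],"hand":0},{"translation":[0.003,0,0],"twist":[0,0,0],"hand":0}]'
```

```text
time: 13.2
tool_pos: [0.4976, 0.025, 0.0941]
tool_rot: [1.531, 1.566, 3.028]
contact_force: [-0.0, 0.7, 0.2]
opening: 0.0005
time: 13.5
tool_pos: [0.4975, 0.025, 0.0908]
tool_rot: [1.526, 1.565, 3.023]
contact_force: [-0.5, -0.2, -0.6]
opening: 0.0005
```

```bash
python3 -m creep '[{"translation":[0.001,0,0],"twist":[0,0,0],"hand":0},{"translation":[0.002,0,0],"twist":[0,0,0],"hand":0},{"translation":[0.002,0,0],"twist":[0,0,0],"hand":0}]'
python3 -m creep '[{"translation":[0.001,0,0],"twist":[0,0,0],"hand":0},{"translation":[0.001,0,0],"twist":[0,0,0],"hand":0}]'
```

```text
time: 13.8
tool_pos: [0.4976, 0.025, 0.089]
tool_rot: [1.53, 1.566, 3.027]
contact_force: [-1.0, -0.5, 3.2]
opening: 0.0006
time: 14.0
tool_pos: [0.4976, 0.025, 0.0886]
tool_rot: [1.541, 1.566, 3.038]
contact_force: [-2.1, -0.2, 7.4]
opening: 0.0004
```

```bash
python3 -m creep '[{"translation":[0.001,0,0],"twist":[0,0,0],"hand":0},{"translation":[0.001,0,0],"twist":[0,0,0],"hand":0}]'
python3 -m creep '[{"translation":[-0.003,0,0],"twist":[0,0,0],"hand":0},{"translation":[-0.02,0,0],"twist":[0,0,0],"hand":0},{"translation":[-0.05,-0,0],"twist":[0,0,0],"hand":0},{"translation":[-0.08,-0.0,0],"twist":[0,0,0],"hand":0}]'
python3 - <<'E'
from h import *
o=H-.091*CX;o[2]=0
for n,x,y,z in(("knob",-.112,.075,.1),("pivot",-.112,.035,.068)): p=o+x*CX+y*CY;print(n,p[:2])
s=robot.observe();print(s["tool_pos"])
for n in("scene","side"): cv2.imwrite(f"pics/{n}8.png",robot.read_camera(n))
w=robot.read_camera("wrist");cv2.imwrite("pics/w8.png",w)
import json;json.dump({k:np.array(s[k]).tolist() for k in("tool_pos","tool_rot")},open("w8.json","w"))
a=cv2.imread("pics/scene8.png")[180:340,230:430]
cv2.imwrite("pics/c8.png",np.hstack([cv2.resize(a,(360,288)),cv2.resize(w[60:348],(440,198)) if 0 else w[60:348,200:640]]))
E
```

```text
time: 14.2
tool_pos: [0.4976, 0.025, 0.0883]
tool_rot: [1.556, 1.567, 3.053]
contact_force: [-3.0, -0.3, 9.7]
opening: 0.0006
time: 14.6
tool_pos: [0.4976, 0.025, 0.1688]
tool_rot: [1.55, 1.565, 3.047]
contact_force: [0.6, -0.1, 0.7]
opening: 0.0007
knob [0.45986222 0.11329545]
pivot [0.45738381 0.0733723 ]
[0.4975525  0.0249809  0.16879362]
```

View pics/c8.png

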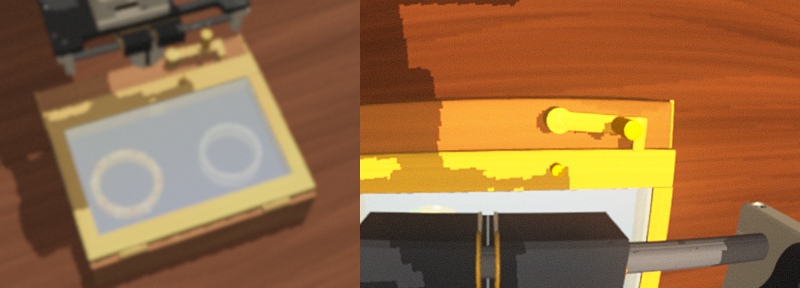

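Lid shut; both rings are visible through the glass. In the wrist picture the pivot is at (398,180), the knob top at (473,190) and the lid stud at (396,230).

```bash
python3 - <<'E'
from h import *
import json
s=json.load(open("w8.json"))
for k,uv,z in(("pivot",(398,180),.078),("knob",(473,189),.100),("stud",(396,230),.073),("lidcornerL",(514,209),.065),("lidbackofrail",(505,246),.065)):
    p=plane("wrist",uv,z,s);d=p-H+.091*CX;print(k,p.round(4),"case",(d@CX).round(4),(d@CY).round(4))
for a,b in(((347,204),(0,0)),): pass
print(robot.observe()["qpos"].round(2) if hasattr(robot.observe()["qpos"],"round") else robot.observe()["qpos"])
z=(CY-CX);p=np.array([.460,.113,.13]);go(p,down(z))
# stereo of lid front edge height: corners by row in scene/side
E
```

```text
pivot [0.4542 0.0717 0.078 ] case -0.1151 0.0332
knob [0.459  0.1122 0.1   ] case -0.1128 0.0739
stud [0.4868 0.0701 0.073 ] case -0.0825 0.0336
lidcornerL [0.4795 0.159  0.065 ] case -0.0952 0.1218
lidbackofrail [0.5063 0.1527 0.065 ] case -0.0681 0.1173
[-0.1   0.38  1.71 -0.    1.05 -1.6 ]
pos [0.499  0.0249 0.1699] -> trans [0.0399, 0.0454, 0.085] twist [-0.7974, -0.0, -0.0] rows 6.0
```

```bash
python3 -m creep '[{"translation":[0.0,0.009,0.017],"twist":[-0.15,0,0],"hand":30},{"translation":[0.0,0.018,0.034],"twist":[-0.3,0,0],"hand":30},{"translation":[0.01,0.027,0.051],"twist":[-0.45,0,0],"hand":30},{"translation":[0.02,0.036,0.068],"twist":[-0.6,0,0],"hand":30},{"translation":[0.025,0.045,0.085],"twist":[-0.75,0,0],"hand":30}]' 6
python3 - <<'E'
from h import *
z=(CY-CX);p=np.array([.4595,.1125,.107]);go(p,down(z));print(robot.observe()["opening"])
E
```

```text
time: 15.25
tool_pos: [0.4589, 0.1135, 0.143]
tool_rot: [0.974, 1.568, -3.056]
contact_force: [0.6, 0.7, 0.2]
opening: 0.0273
pos [0.4589 0.1135 0.143 ] -> trans [0.036, 0.0001, -0.0012] twist [-0.0414, 0.0019, -0.0027] rows 1.0
0.02728358400217226
```

```bash
python3 -m creep '[{"translation":[0.012,0,-0.001],"twist":[-0.04,0,0],"hand":30},{"translation":[0.024,0,-0.001],"twist":[-0.04,0,0],"hand":30},{"translation":[0.037,0,-0.001],"twist":[-0.04,0,0],"hand":30},{"translation":[0.037,0,-0.001],"twist":[-0.04,0,0],"hand":30}]'
python3 -m creep '[{"translation":[0,0,0],"twist":[0,0,0],"hand":10},{"translation":[0,0,0],"twist":[0,0,0],"hand":5},{"translation":[0,0,0],"twist":[0,0,0],"hand":5},{"translation":[0,0,0],"twist":[0,0,0],"hand":5}]' 6
cat > k.py <<'E'
from h import *
s=robot.observe();print(s["opening"],s["contact_force"])
R0=R.from_euler("xyz",s["tool_rot"]);pv=np.array([.4565,.0727])
d=np.array(s["tool_pos"])[:2]-pv;yc=np.arctan2(CX[1],CX[0]);phi=np.arctan2(d[1],d[0])-yc;print("phi",phi,"r",np.hypot(*d))
for k in range(1,7):
    f=max(phi-.2*k,-.06)+yc;q=np.append(pv+.040*np.array([np.cos(f),np.sin(f)]),s["tool_pos"][2]);print(round(f-yc,2),R0.inv().apply(q-s["tool_pos"]).round(4))
E
python3 k.py
```

```text
time: 15.65
tool_pos: [0.4576, 0.1126, 0.1036]
tool_rot: [0.929, 1.562, -3.061]
contact_force: [-0.0, -0.6, 0.2]
opening: 0.0276
time: 16.05
tool_pos: [0.4585, 0.1111, 0.1036]
tool_rot: [1.287, 1.563, -2.702]
contact_force: [5.3, -8.7, -6.9]
opening: 0.0115
0.01152605886306832 [ 5.25728244 -8.68521106 -6.86422322]
phi 1.580009409852473 r 0.038412746345974615
1.38 [-0.0001 -0.0062 -0.005 ]
1.18 [-0.0001 -0.01   -0.012 ]
0.98 [-0.0001 -0.0124 -0.0197]
0.78 [-0.0002 -0.0131 -0.0276]
0.58 [-0.0002 -0.0123 -0.0356]
0.38 [-0.0002 -0.0099 -0.0432]
```

```bash
sed -i 's/\.4565,\.0727/.456,.0712/' k.py; python3 k.py
```

```text
0.01152605886306832 [ 5.25728244 -8.68521106 -6.86422322]
phi 1.5694892396704974 r 0.039939248287462994
1.37 [-0.0001 -0.0051 -0.0061]
1.17 [-0.0001 -0.0088 -0.0132]
0.97 [-0.0001 -0.0111 -0.0209]
0.77 [-0.0001 -0.0117 -0.0288]
0.57 [-0.0002 -0.0108 -0.0368]
0.37 [-0.0002 -0.0084 -0.0444]
```

```bash
python3 -m creep '[{"translation":[0,-0.005,-0.006],"twist":[0,0,0],"hand":5},{"translation":[0,-0.009,-0.013],"twist":[0,0,0],"hand":5},{"translation":[0,-0.011,-0.021],"twist":[0,0,0],"hand":5},{"translation":[0,-0.0115,-0.029],"twist":[0,0,0],"hand":5},{"translation":[0,-0.011,-0.037],"twist":[0,0,0],"hand":5}]'; python3 k.py
```

```text
time: 16.55
tool_pos: [0.4919, 0.0907, 0.1039]
tool_rot: [1.248, 1.564, -2.742]
contact_force: [-1.1, 3.0, 0.1]
opening: 0.0116
0.011585341098277066 [-1.08662503  2.96798923  0.13669216]
phi 0.5604526636749632 r 0.04085749860645595
0.36 [ 0.      0.0034 -0.0074]
0.16 [ 0.      0.0074 -0.0143]
-0.04 [ 0.      0.0127 -0.0203]
-0.06 [ 0.      0.0133 -0.0208]
-0.06 [ 0.      0.0133 -0.0208]
-0.06 [ 0.      0.0133 -0.0208]
```

```bash
python3 -m creep '[{"translation":[0,0.0034,-0.0075],"twist":[0,0,0],"hand":5},{"translation":[0,0.0075,-0.0145],"twist":[0,0,0],"hand":5},{"translation":[0,0.0127,-0.0203],"twist":[0,0,0],"hand":5},{"translation":[0,0.0135,-0.021],"twist":[0,0,0],"hand":5},{"translation":[0,0.0135,-0.021],"twist":[0,0,0],"hand":5}]'; python3 k.py
```

```text
time: 17.05
tool_pos: [0.495, 0.067, 0.1039]
tool_rot: [0.801, 1.564, 3.093]
contact_force: [-0.8, 11.6, 0.4]
opening: 0.012
0.011964916119563837 [-0.79117318 11.60098973  0.40319948]
phi -0.046004042377429666 r 0.039187043449120336
-0.06 [-0.     -0.0001 -0.001 ]
-0.06 [-0.     -0.0001 -0.001 ]
-0.06 [-0.     -0.0001 -0.001 ]
-0.06 [-0.     -0.0001 -0.001 ]
-0.06 [-0.     -0.0001 -0.001 ]
-0.06 [-0.     -0.0001 -0.001 ]
```

The stop is reached: 11.6 N against the push. Release and retreat.

```bash
python3 -m creep '[{"translation":[0,0,0],"twist":[0,0,0],"hand":15},{"translation":[0,0,0],"twist":[0,0,0],"hand":30},{"translation":[0,0,0],"twist":[0,0,0],"hand":30}]'
python3 -m creep '[{"translation":[-0.02,0,0],"twist":[0,0,0],"hand":30},{"translation":[-0.05,0,0],"twist":[0,0,0],"hand":30},{"translation":[-0.09,0,0],"twist":[0,0,0],"hand":30},{"translation":[-0.13,0.02,0],"twist":[0,0,0],"hand":30},{"translation":[-0.15,0.05,0],"twist":[0,0,0],"hand":30}]'
python3 - <<'E'
from h import *
a=robot.read_camera("scene");b=robot.read_camera("side");s=robot.observe();w=robot.read_camera("wrist");cv2.imwrite("pics/w9.png",w)
cv2.imwrite("pics/c9.png",np.vstack([np.hstack([cv2.resize(a[170:350,100:440],(510,270)),cv2.resize(b[170:350,260:450],(285,270))]),cv2.resize(w,(795,596))[40:330]]))
E
```

```text
time: 17.35
tool_pos: [0.495, 0.0662, 0.104]
tool_rot: [0.903, 1.564, -3.088]
contact_force: [-0.7, -0.6, -0.4]
opening: 0.025
time: 17.85
tool_pos: [0.4597, 0.0328, 0.2575]
tool_rot: [1.585, 1.569, -2.405]
contact_force: [0.0, -0.9, -0.0]
opening: 0.0282
```

View pics/c9.png

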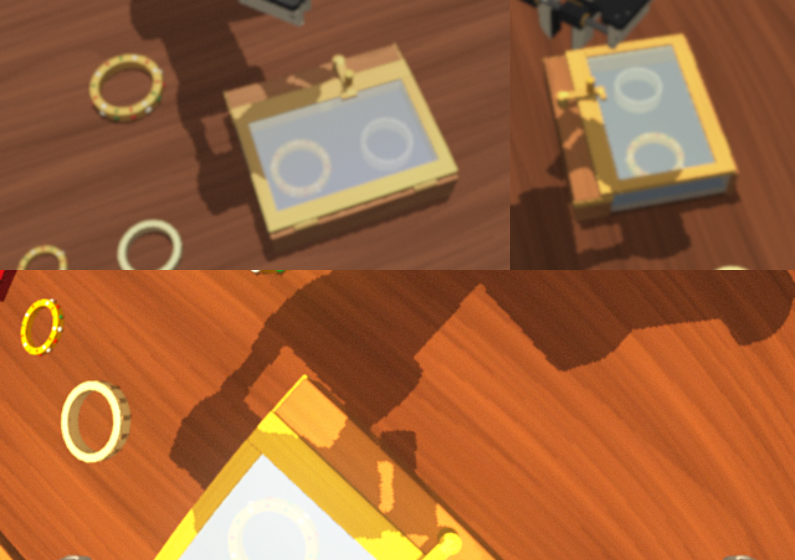

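The pictures show the lid flat and shut, the hook pointing to the hinge over the rail, and the gold bangle flat beside the kadas. The robot is clear of everything.

```bash
python3 -c "
from cell import robot
print(robot.hand_in())"
```

```text
the job is handed in; nothing more can be done
None
```

The job is done and handed in at about 18 s of the 72 s allowed; the hand-in reports no verdict.

- **Bangle:** I took the middle-sized gold bangle (measured about 82 mm across, given as 80) by its near wall, set it flat in the right half of the case and let go.
- **Lid:** I eased it down from behind with closed fingers. The catch peaked at about 10 N near 0.07 rad, then gave way. I then pressed the lid onto its buffers with about 10 N.
- **Hook:** I held the knob lightly and swung it round until it stopped, with about 12 N against the stop. I then released it and backed off.

**Last checks:** The final pictures show the lid level, the hook pointing at the hinge over the lid, and the gold bangle flat beside the silver kadas. The bone bangle is where it was, and the contact force at the end was about zero.

**What I could not confirm:**
- I read the final hook and lid angles only from contact and pictures. The hook came out at about -0.05 rad, which is within the 1–3 mm error of the pivot position.
- My last check did not include the red box, but the arm never worked near it.
- The wrist and stereo measurements of the case disagreed by 1–3 mm, and by up to about 5 mm at its back-left corner. No check failed.

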